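# Turn the tile face down on the board

### The job

Turn the square terracotta tile face down onto the low grey board without picking it up: with the fingertips, push it across the bench against the board's edge until it tips up and flips over onto the board, then push it on until it lies flat and wholly on the board. Do not grasp the tile or lift it clear of the bench, and leave everything else where it is.

Things in the scene. Friction and masses are not known exactly. Their poses are not given: they have to be found in the camera images.
- tile_mid (a point): centre (half-way through the thickness) of the square terracotta tile, 92 x 92 mm, 14 mm thick, 0.13 to 0.22 kg. Face: raised border 9 mm wide, 4 mm high. Its plain back, 78 mm square, stands out 6 mm, so all round the 92 mm rim overhangs the bench by 7 mm, its underside 6 mm up. z points out of the decorated face (up at the start, down when face down); x and y follow its sides
- board: the turning board: a low grey felt-covered slab fixed to the bench, to the robot's left or right, 250 mm (its x axis) by 160 mm (its y axis) by 8 mm high, with sharp upright edges all round; z up; origin at the centre of its underside, at bench height. Its long edges lie 80 mm either side of the origin along its y; one of them faces the tile
- tray: the white sherd tray fixed to the bench on the other side of the tile from the board, 160 mm (x) by 150 mm (y), 30 mm high, origin at the centre of its underside; two sherds lie in it
- tile_c0 (a point): corner of the tile on its +x +y side, half-way through its thickness (46 mm from the tile's centre along each of those axes)
- tile_c1 (a point): corner of the tile on its -x +y side, half-way through its thickness (46 mm from the tile's centre along each of those axes)
- tile_c2 (a point): corner of the tile on its -x -y side, half-way through its thickness (46 mm from the tile's centre along each of those axes)
- tile_c3 (a point): corner of the tile on its +x -y side, half-way through its thickness (46 mm from the tile's centre along each of those axes)
- jar: bystander, to be left alone: the small amber glass jar, 48 mm across, 65 mm tall, upright; origin at the centre of its underside
- medallion: bystander, to be left alone: the round terracotta medallion, a plain disc 72 mm across and 12 mm thick, on the robot's side of the work (not the tile); origin at the centre of its underside
- solvent: bystander, to be left alone: the white plastic bottle, 60 mm across, 150 mm tall, upright; origin at the centre of its underside
- bowl: bystander, to be left alone: the white bowl, 110 mm across, 50 mm tall; origin at the centre of its underside
- pot: bystander, to be left alone: the small terracotta pot, 110 mm across, 135 mm tall; origin at the centre of its underside
- brush: bystander, to be left alone: the brush lying on the bench at the far right
- sherd_a: bystander, to be left alone: a terracotta sherd about 60 x 45 mm, lying in the tray; origin at the centre of its underside
- sherd_b: bystander, to be left alone: a terracotta sherd about 45 x 50 mm, lying in the tray; origin at the centre of its underside
- tile: the same tile; origin on its back, 7 mm below tile_mid. Jammed square against the board, its other edge rises with fingertips that press on it (about 8 N) while moving up and over in an arc (radius about 90 mm) about the jammed edge. Tips grip: they hardly slide on it, so pushing straight on jams. Past upright it falls by itself face down on the board, maybe overhanging its edge
Things that resemble listed ones, but are neither listed nor needed, are in the scene too. Leave any blue look-alike of the tile alone.

How it is judged:
On the way, in this order (a step that is already met when the one before it is completed fails the run):
1. the tile is tipped well up (35 to 85 degrees) at the board's edge (angle between tile_mid's own z axis and vertical between 0.61 and 1.48 rad and y of tile_mid in the frame of board between -0.135 and 0.135 m and x of tile_mid in the frame of board between -0.18 and 0.18 m), for 0.05 s.
2. the tile has flipped over, face down and wholly on the board (angle between tile_mid's own z axis and vertical above 3.04 rad and z of tile_mid in the frame of board below 0.02 m and x of tile_c0 in the frame of board between -0.127 and 0.127 m and y of tile_c0 in the frame of board between -0.082 and 0.082 m and x of tile_c1 in the frame of board between -0.127 and 0.127 m and y of tile_c1 in the frame of board between -0.082 and 0.082 m and x of tile_c2 in the frame of board between -0.127 and 0.127 m and y of tile_c2 in the frame of board between -0.082 and 0.082 m and x of tile_c3 in the frame of board between -0.127 and 0.127 m and y of tile_c3 in the frame of board between -0.082 and 0.082 m), for 0.1 s.
At the end, for the whole second after the job is handed in: The tile lies at rest face down (within 6 degrees), flat on the board, with all four corners within the board's outline (to 2 mm) (all of step 2 and linear speed of tile below 0.02 m/s and angular speed of tile below 0.2 rad/s); the robot touches nothing.
It fails at once if the tile is lifted clear: all four corners more than 45 mm above the bench at once (height (world z) of each of tile_c0, tile_c1, tile_c2, tile_c3 above 0.045 m).
It fails at once if a bystander (jar, medallion, bottle, bowl, pot, brush or sherd) is moved by more than 20 mm (distance of any of jar, medallion, solvent, bowl, pot, brush, sherd_a, sherd_b from where it was at the start of the episode above 0.02 m).
It also fails if it takes over 72 s, if anything falls off the work surface, if the arm or the gripper's body presses on something with over 40 N, if the wrist force passes 120 N, or if a joint passes its speed limit or range.

### The arm

A 7-joint arm with a two-finger parallel gripper is mounted at the origin on the work surface. World frame = base frame: x ahead of the robot, y to its left, z up, the work surface at z = 0. Lengths are in m, angles in rad, forces in N, time in s.
With the tool pointing down it reaches from about 0.35 to 0.9 m from the base axis. Payload 19.9 kg.
Tool frame: the origin (TCP) lies on the centre line of the jaws, within the pads' length; the fingertips stand 14 mm ahead of it and the grasp point (between the pads) lies 5 mm behind it (manip.tip_reach is the distance from the TCP to the fingertips, in m); y points along the fingers, z is the direction in which the jaws open and shut, and the axes are right-handed (so a half turn about y gives the same grasp; the last joint's range is limited). The gripper opens to 85 mm and grips with 20 to 120 N. Pads are 22 mm wide; open, the fingers measure 114 mm over their backs; the gripper's body (76 mm by 85 mm) begins 54 mm behind the grasp point. The pads swing forward as they close: fully open they stand 13 mm farther back than shut.
Start: joints at [-1.218, 0.417, -0.01, 1.614, 0.005, 1.111, -0.053], TCP at [0.24, 0.577, 0.245] pointing down, gripper open.
Joint ranges: [-2.81, 2.81], [-0.39, 2.02], [-1.27, 1.25], [0.06, 2.57], [-1.19, 4.33], [0.19, 2], [-2.82, 2.82]. Speed limits (rad/s): [1.89, 1.89, 2.39, 2.39, 3.01, 3.01, 3.01].

### API

Orientations are given as [roll, pitch, yaw] about the fixed x, y, z axes, in that order (R = Rz(yaw) Ry(pitch) Rx(roll)).
In Python, from plant import manip gives the robot as it stands.
- The arm moves only by the tool jog_arm, never from a script. Its arguments are lists of equal length, an entry for each row: "offset": the shift along the tool's x, y, z in cm, a list of three; "yaw": the turn about the tool's y in rad. In form: {"offset": [[x, y, z], ...], "yaw": [yaw, ...]}. A call has 1 to 8 rows; each row is the pose to reach, as a shift and turn from the pose commanded when the call began, along the tool's axes at that moment; what a row does not reach only later rows make up. A row lasts 1/8 s, in which the tool goes at most 62.5 mm and 10.7 degrees, less where a joint would pass 70% of its speed; a pose out of reach is approached as far as the arm can. A call with a gripper value outside its range is refused whole. "fingers" is the opening, from -1 (shut) to 1 (fully open), so that 0 is half open, set as the call begins (left out, the last holds). The fingers move at their own pace and stop on an object; the grip force is fixed at half the most. Time passes only in rows, so rows that repeat a pose let the fingers close. It gives the time, the measured TCP pose, the force and the opening at its end, in the units of the state.
- manip.get_state(): the state, without advancing time (a new reading comes with each control period).
- manip.get_image(name): name is "scene" or "top"; returns a dict with "img" (480x640x3 uint8, red, green, blue), "fx", "fy", "cx", "cy" (pixels), "pose" (4x4, takes a point from camera to world coordinates). Camera axes: x right, y down, z forward; pixel columns grow to the right and rows downward; lengths in m; the calibration is good to about 2 mm. A picture is of the moment at which its call begins. There is no depth.
- manip.finish_job(): hands the job in, once; it reports no verdict.
The state is a dict: "time_s": time; "q": joint angles; "dq": joint speeds; "tau": joint torques, N m; "tool_pos": TCP position; "eef_rot": TCP orientation; "contact_force": force on the tool from outside, world axes, zero at the start; "wrist_torque": the same for the moment, N m; "gripper_width": finger opening in m.
Only numpy, scipy, OpenCV 4.12 (cv2) and the standard library are available. Lean on these libraries where they do the work, as an engineer would, in place of code of your own. Each camera call takes 0.05 s, during which the arm holds its last target. There are 200 camera calls.

## Working session

There is one attempt and no reset: what is moved stays moved. The work goes in short steps, Python scripts to look and compute and a tool call to move; the robot and the scene stay as the last step left them, time stands still between calls to the robot, and variables do not carry over. Pictures are saved under pics/ and viewed, about 8 in all and at most 12, crops included, and the job is handed in when it is done.

Besides the shell and the picture viewer there is one more tool, called as a command line: name --pt "numbers of a row" for each row, then --argument value for the rest. jog_arm: Moves the arm, as the interface text tells. Its arguments: {"type":"object","properties":{"offset":{"type":"array"},"yaw":{"type":"array"},"fingers":{"type":"number"}},"required":["offset","yaw"]}

```bash
mkdir -p pics; ls; python3 - <<'E'
from plant import manip
import cv2
s=manip.get_state()
for k in s: print(k,s[k])
for n in("scene","top"):
    d=manip.get_image(n); cv2.imwrite(f"pics/{n}0.png",d["img"][:,:,::-1]); print(n,d["fx"],d["fy"],d["cx"],d["cy"],d["pose"])
print(manip.tip_reach)
E
```

```text
pics
time_s 0.0
q [-1.21851052  0.41800793 -0.01031334  1.61418     0.00470382  1.11068947
 -0.05301466]
dq [-1.76592433e-03  1.98019690e-03 -8.91739922e-05 -9.20736161e-04
 -8.84259264e-05 -2.17354772e-03 -1.98964791e-03]
tau [-1.92268485e-04 -8.64442062e+01  6.78790156e-01 -4.34895480e+01
  1.90725352e-02  7.27610706e-03  1.61089514e-05]
tool_pos [0.23968084 0.57685529 0.24463657]
eef_rot [-1.57205387e+00 -9.22250747e-05 -3.93780995e-01]
contact_force [-0.28220764 -0.50522489 -0.00471738]
wrist_torque [-0.02232198 -0.00946891  0.02571849]
gripper_width 0.08531406697244319
scene 539.9669987471198 539.9669987471198 329.4453956130852 243.85501983190284 [[-0.84905878  0.4028699  -0.34175288  0.94945837]
 [ 0.52813461  0.66338137 -0.53009338  0.57313689]
 [ 0.01315383 -0.63057196 -0.77601931  0.97695786]
 [ 0.          0.          0.          1.        ]]
top 472.98510097034034 472.98510097034034 316.14295784954123 234.063477824784 [[ 0.01962974 -0.99794937  0.06092399  0.48256408]
 [-0.99976273 -0.02016786 -0.00823023 -0.05055427]
 [ 0.00944206 -0.06074798 -0.99810848  0.98380221]
 [ 0.          0.          0.          1.        ]]
0.014
```

View pics/top0.png

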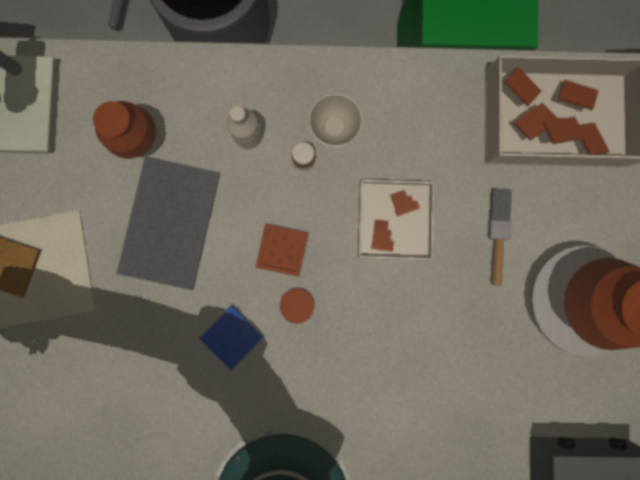

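View pics/scene0.png

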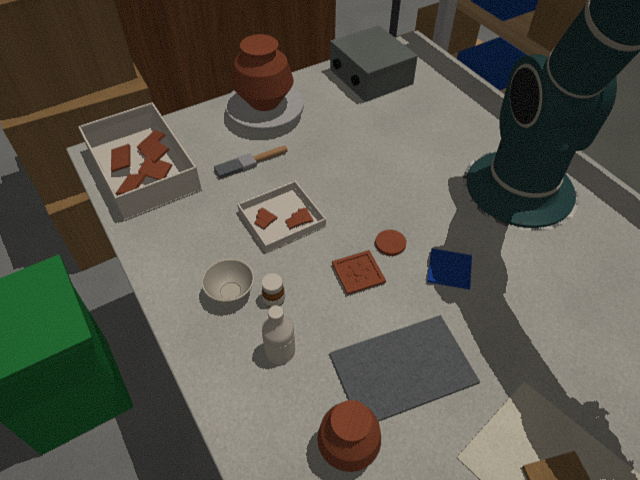

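The terracotta tile is the square with a raised border and a decorated face at top (282,249). Other red or square items: the round medallion (297,305), the blue look-alike (231,337), and the sherds in the tray (382,236 and 404,202). The board is the grey slab at (168,223), on the robot's left.

```bash
cat > h.py <<'E'
import numpy as np, cv2
from plant import manip
def ray(d,uv,z):
    u=np.array(uv,float); P=d["pose"]
    r=P[:3,:3]@np.array([(u[0]-d["cx"])/d["fx"],(u[1]-d["cy"])/d["fy"],1])
    o=P[:3,3]; return o+r*(z-o[2])/r[2]
def proj(d,p):
    P=d["pose"]; c=P[:3,:3].T@(np.array(p)-P[:3,3]); return np.array([d["fx"]*c[0]/c[2]+d["cx"],d["fy"]*c[1]/c[2]+d["cy"]])
def cont(mask,near):
    mask=cv2.morphologyEx(mask.astype(np.uint8),cv2.MORPH_CLOSE,np.ones((5,5)))
    cs,_=cv2.findContours(mask,cv2.RETR_EXTERNAL,cv2.CHAIN_APPROX_NONE)
    cs=[c for c in cs if cv2.contourArea(c)>150]
    return min(cs,key=lambda c:np.linalg.norm(c[:,0].mean(0)-near))
def red(img):
    i=img.astype(int); return (i[...,0]>1.6*i[...,1])&(i[...,0]>50)
def grey(img):
    i=img.astype(int); return (i.max(2)<95)&(i.min(2)>35)&(i.max(2)-i.min(2)<20)
def rect(d,c,z):
    pts=np.array([ray(d,p,z)[:2] for p in c[:,0]+0.0],np.float32)
    r=cv2.minAreaRect(pts); return r,cv2.boxPoints(r)
E
python3 - <<'E'
from h import *
for n,tn,bn,mn in(("top",(282,249),(168,223),(297,305)),("scene",(358,272),(405,368),(391,242))):
    d=manip.get_image(n); im=d["img"]
    for nm,m,q,z in(("tile",red(im),tn,.012),("board",grey(im),bn,.008),("med",red(im),mn,.012)):
        r,b=rect(d,cont(m,q),z); print(n,nm,np.round(r[0],4),np.round(r[1],4),round(r[2],1)); print(np.round(b,3).tolist())
    if n=="top":
        for nm,q,z in(("jar",(303,154),.065),("blue tip",(231,337),.012),("tray TL",(361,180),.03),("tray BL",(359,256),.03),("solv",(238,114),.15)): print(nm,ray(d,q,z).round(3))
        cv2.imwrite("pics/crop1.png",cv2.resize(im[120:370,90:450,::-1],None,fx=2.2,fy=2.2,interpolation=cv2.INTER_CUBIC))
E
```

```text
top tile [0.5083 0.0115] [0.0876 0.088 ] 79.2
[[0.4569999873638153, -0.023000000044703484], [0.5429999828338623, -0.03999999910593033], [0.5600000023841858, 0.04600000008940697], [0.4729999899864197, 0.06300000101327896]]
top board [0.6153 0.2424] [0.185  0.3733] 85.4
[[0.421999990940094, 0.16500000655651093], [0.7940000295639038, 0.13500000536441803], [0.8090000152587891, 0.3199999928474426], [0.43700000643730164, 0.3499999940395355]]
top med [ 0.3962 -0.0214] [0.0648 0.0632] 1.2
[[0.3630000054836273, 0.009999999776482582], [0.36399999260902405, -0.05400000140070915], [0.42899999022483826, -0.052000001072883606], [0.42800000309944153, 0.010999999940395355]]
jar [ 0.696 -0.029  0.065]
blue tip [0.329 0.11  0.012]
tray TL [ 0.653 -0.148  0.03 ]
tray BL [ 0.498 -0.146  0.03 ]
solv [0.746 0.087 0.15 ]
scene tile [0.5115 0.0139] [0.0937 0.0915] 79.5
[[0.4580000042915344, -0.024000000208616257], [0.5479999780654907, -0.04100000113248825], [0.5649999976158142, 0.052000001072883606], [0.4749999940395355, 0.06800000369548798]]
scene board [0.5649 0.2498] [0.1616 0.2531] 79.0
[[0.42500001192092896, 0.19499999284744263], [0.6740000247955322, 0.1459999978542328], [0.7049999833106995, 0.3050000071525574], [0.4560000002384186, 0.3529999852180481]]
scene med [ 0.4005 -0.0174] [0.0707 0.0703] 2.6
[[0.36399999260902405, 0.01600000075995922], [0.367000013589859, -0.05400000140070915], [0.43700000643730164, -0.050999999046325684], [0.4339999854564667, 0.01899999938905239]]
```

View pics/crop1.png

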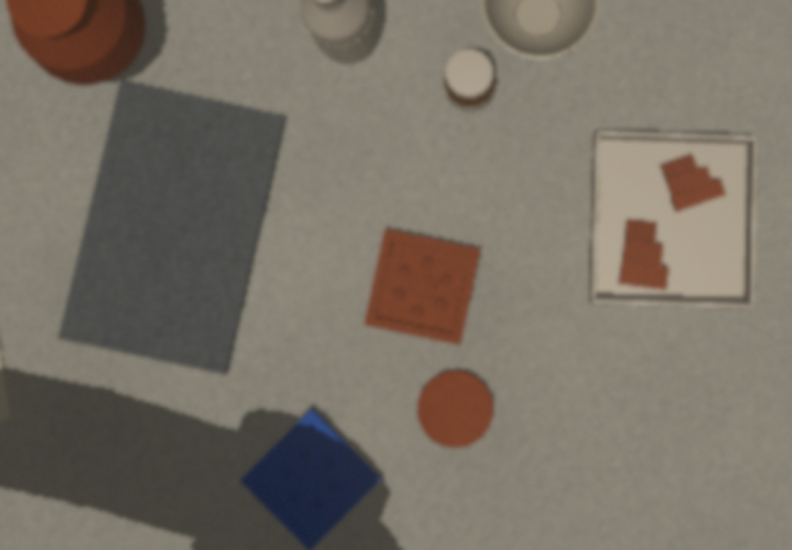

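The crop confirms it: the square terracotta tile with the raised border is at crop (423,285), and its sides are already parallel to the board's edge (~79.3° vs 79.0°). The medallion at crop (455,408) and the tray at crop (670,215) are clear of the pushing lane. Next I go round behind the tile with the jaws half open along the board's x.

jog_arm --pt "3.9 0 -4.1" --pt "7.8 0 -8.2" --pt "11.7 0 -12.3" --pt "15.6 0 -16.4" --pt "19.5 0 -20.5" --pt "23.4 0 -24.6" --pt "27.3 0 -28.7" --pt "31.2 0 -32.8" --yaw '[0.17,0.34,0.51,0.68,0.85,1.02,1.2,1.37]' --fingers 0

```text
time_s: 1.2
tool_pos: [0.4024, 0.1528, 0.2455]
eef_rot: [-1.571, 0.0, -1.769]
contact_force: [1.2, -0.2, 1.0]
gripper_width: 0.0426
```

```bash
cat >> h.py <<'E'
B=np.array([.565,.250]); th=np.arctan2(-.193,.981); ex=np.array([np.cos(th),np.sin(th)]); ey=np.array([-ex[1],ex[0]])
def b2w(x,y): return B+x*ex+y*ey
def w2b(p): v=np.array(p[:2])-B; return np.array([v@ex,v@ey])
def Rt(s):
    from scipy.spatial.transform import Rotation as R
    return R.from_euler("xyz",s["eef_rot"]).as_matrix()
def go(x,y,z,yaw=th-np.pi/2):
    s=manip.get_state(); p=s["tool_pos"]; t=np.r_[b2w(x,y),z]
    print("t",round(s["time_s"],2),"board xy",w2b(p).round(4),"z",round(p[2],4),"yaw",round(s["eef_rot"][2],3),"rot",np.round(s["eef_rot"],3),"F",np.round(s["contact_force"],1),"w",round(s["gripper_width"],4),"tip",manip.tip_reach)
    print("offset cm",(Rt(s).T@(t-p)*100).round(2),"turn",round(-(yaw-s["eef_rot"][2]),3))
E
python3 -c "
from h import *
go(-.008,-.335,.245)"
```

```text
t 1.2 board xy [-0.1408 -0.1268] z 0.2455 yaw -1.769 rot [-1.571  0.    -1.769] F [ 1.2 -0.2  1. ] w 0.0426 tip 0.014
offset cm [20.77  0.04 13.37] turn -0.004
```

jog_arm --pt "5 0 3.3" --pt "10 0 6.6" --pt "15 0 9.9" --pt "20.8 0 13.4" --pt "20.8 5 13.4" --pt "20.8 10 13.4" --pt "20.8 15 13.4" --pt "20.8 20.5 13.4" --yaw '[0,0,0,0,0,0,0,0]'

```text
time_s: 2.2
tool_pos: [0.4939, -0.0752, 0.0389]
eef_rot: [-1.57, -0.0, -1.764]
contact_force: [2.0, -0.9, -0.3]
gripper_width: 0.0428
```

jog_arm --pt "0 0.5 0" --pt "0 1.0 0" --pt "0 1.0 0" --yaw '[0,0,0]'

```text
time_s: 2.58
tool_pos: [0.4947, -0.0753, 0.0319]
eef_rot: [-1.568, 0.001, -1.764]
contact_force: [-0.0, -0.5, 0.2]
gripper_width: 0.0431
```

```bash
python3 -c "
from h import *
go(-.008,-.335,.02)
d=manip.get_image('scene'); cv2.imwrite('pics/s2.png',cv2.resize(d['img'][130:380,220:540,::-1],None,fx=2.4,fy=2.4,interpolation=cv2.INTER_CUBIC))"
```

```text
t 2.58 board xy [-0.0062 -0.3327] z 0.0319 yaw -1.764 rot [-1.568e+00  1.000e-03 -1.764e+00] F [-0.  -0.5  0.2] w 0.0431 tip 0.014
offset cm [ 0.23  1.19 -0.18] turn 0.002
```

View pics/s2.png

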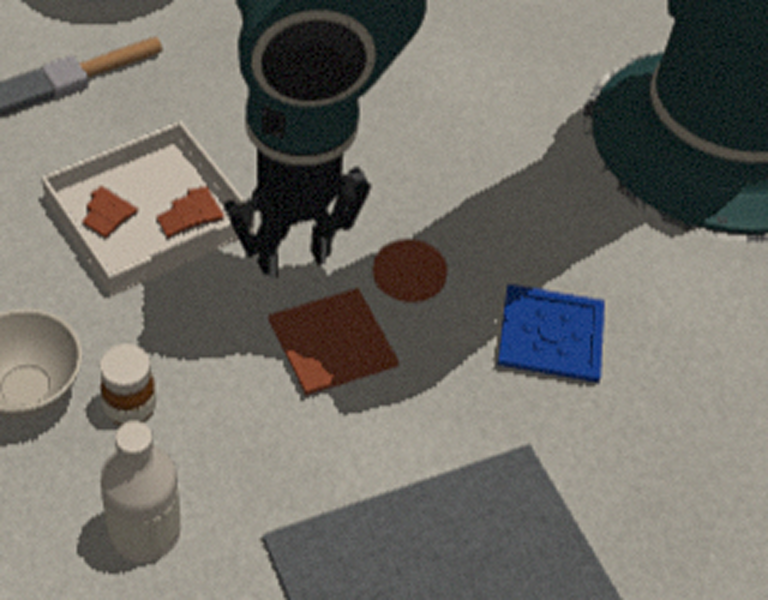

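The tips (crop 270,265 and 320,258) straddle the tile's near edge, clear of the tray and medallion. I'll feel for the bench to get the tip height.

jog_arm --pt "0 0.5 0" --pt "0 0.9 0" --pt "0 1.1 0" --pt "0 1.2 0" --pt "0 1.2 0" --yaw '[0,0,0,0,0]'

```text
time_s: 3.25
tool_pos: [0.4937, -0.0754, 0.0183]
eef_rot: [-1.571, -0.0, -1.764]
contact_force: [-0.4, -0.2, 0.1]
gripper_width: 0.0424
```

jog_arm --pt "0 0.1 0" --pt "0 0.2 0" --pt "0 0.2 0" --yaw '[0,0,0]'

```text
time_s: 3.62
tool_pos: [0.4936, -0.0753, 0.0162]
eef_rot: [-1.571, -0.0, -1.764]
contact_force: [0.9, 0.5, 0.2]
gripper_width: 0.0427
```

jog_arm --pt "0 0.1 0" --pt "0 0.2 0" --pt "0 0.2 0" --yaw '[0,0,0]'

```text
time_s: 4.0
tool_pos: [0.4937, -0.0753, 0.0142]
eef_rot: [-1.571, -0.0, -1.764]
contact_force: [0.2, -0.2, -0.3]
gripper_width: 0.0427
```

jog_arm --pt "0 0.1 0" --pt "0 0.2 0" --pt "0 0.2 0" --yaw '[0,0,0]'

```text
time_s: 4.38
tool_pos: [0.4937, -0.0753, 0.0123]
eef_rot: [-1.571, -0.0, -1.764]
contact_force: [0.2, 0.8, -0.0]
gripper_width: 0.0426
```

jog_arm --pt "0 0.1 0" --pt "0 0.15 0" --pt "0 0.15 0" --yaw '[0,0,0]'

```text
time_s: 4.75
tool_pos: [0.4938, -0.0754, 0.012]
eef_rot: [-1.571, 0.001, -1.764]
contact_force: [-11.7, 2.3, 38.9]
gripper_width: 0.0431
```

Bench contact comes at TCP z≈12.2 mm, so the tips reach about 12.2 mm ahead of the TCP at this opening, and the arm is stiff (~30 N/mm). I'll lift so the tips are ~9 mm up and push towards the board.

jog_arm --pt "0 -0.5 0" --pt "0 -1.0 0" --pt "-1.0 -1.0 0" --pt "-2.0 -1.0 0" --pt "-2.6 -1.0 0" --pt "-3.2 -1.0 0" --pt "-4.0 -1.0 0" --pt "-5.0 -1.0 0" --yaw '[0,0,0,0,0,0,0,0]'

```text
time_s: 5.75
tool_pos: [0.5033, -0.0258, 0.0208]
eef_rot: [-1.571, -0.0, -1.764]
contact_force: [-0.0, -0.4, -1.3]
gripper_width: 0.0431
```

jog_arm --pt "-1 0 0" --pt "-2 0 0" --pt "-3 0 0" --pt "-4 0 0" --pt "-5 0 0" --pt "-6 0 0" --pt "-6.8 0 0" --pt "-7 0 0" --yaw '[0,0,0,0,0,0,0,0]'

```text
time_s: 6.75
tool_pos: [0.5168, 0.043, 0.0208]
eef_rot: [-1.571, -0.0, -1.763]
contact_force: [-1.2, -0.7, -0.7]
gripper_width: 0.0427
```

```bash
python3 - <<'E'
from h import *
go(-.008,-.183,.021)
for n in("top","scene"):
    d=manip.get_image(n); cv2.imwrite(f"pics/{n}3.png",d["img"][:,:,::-1])
    p=proj(d,[*b2w(-.008,-.14),.01]); m=red(d["img"]); r,b=rect(d,cont(m,p),.012); print(n,p.round(),w2b(r[0]).round(4),np.round(r[1],4),[w2b(q).round(3).tolist() for q in b])
    u,v=map(int,p); cv2.imwrite(f"pics/{n}3c.png",cv2.resize(d["img"][v-100:v+100,u-130:u+130,::-1],None,fx=3,fy=3,interpolation=cv2.INTER_CUBIC))
E
```

```text
t 6.75 board xy [-0.0073 -0.2124] z 0.0208 yaw -1.763 rot [-1.571 -0.    -1.763] F [-1.2 -0.7 -0.7] w 0.0427 tip 0.014
offset cm [-2.94 -0.02 -0.06] turn 0.002
top [232. 238.] [-0.113  -0.2998] [0.0661 0.0631] [[-0.157, -0.311], [-0.104, -0.345], [-0.069, -0.289], [-0.122, -0.255]]
scene [377. 309.] [-0.0067 -0.1543] [0.094 0.092] [[-0.053, -0.201], [0.039, -0.201], [0.039, -0.107], [-0.053, -0.107]]
```

View pics/scene3c.png

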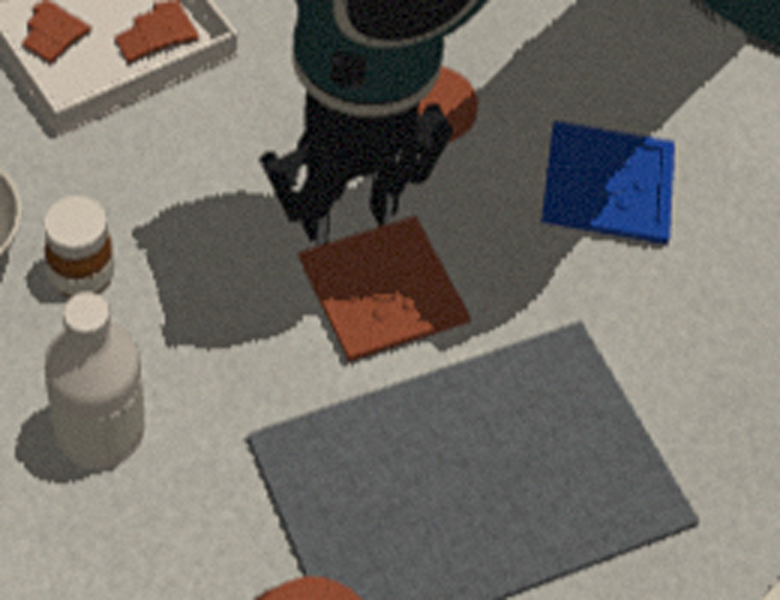

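The picture shows the tile (crop 385,285) pushed square to the board, with its front edge ~27 mm from the board's edge. I'll push it up to the edge, slowly at the end.

jog_arm --pt "-0.6 0 0" --pt "-1.2 0 0" --pt "-1.8 0 0" --pt "-2.2 0 0" --pt "-2.4 0 0" --pt "-2.5 0 0" --pt "-2.5 0 0" --yaw '[0,0,0,0,0,0,0]'

```text
time_s: 7.72
tool_pos: [0.5215, 0.067, 0.0208]
eef_rot: [-1.571, -0.0, -1.764]
contact_force: [-0.1, -0.5, 0.6]
gripper_width: 0.0429
```

jog_arm --pt "-0.1 0 0" --pt "-0.2 0 0" --pt "-0.2 0 0" --yaw '[0,0,0]'

```text
time_s: 8.1
tool_pos: [0.5219, 0.0691, 0.0208]
eef_rot: [-1.571, -0.0, -1.764]
contact_force: [-1.1, -0.1, 0.4]
gripper_width: 0.0427
```

jog_arm --pt "-0.1 0 0" --pt "-0.2 0 0" --pt "-0.2 0 0" --yaw '[0,0,0]'

```text
time_s: 8.48
tool_pos: [0.5221, 0.0696, 0.0208]
eef_rot: [-1.571, -0.001, -1.765]
contact_force: [-1.6, -7.4, 1.5]
gripper_width: 0.0428
```

Jammed at board y −0.185 with 7.5 N of press. Starting the arc up and over.

jog_arm --pt "-0.01 -0.2 0" --pt "-0.02 -0.45 0" --pt "-0.05 -0.8 0" --pt "-0.1 -1.2 0" --pt "-0.15 -1.57 0" --yaw '[0,0,0,0,0]'

```text
time_s: 9.1
tool_pos: [0.5224, 0.0717, 0.0366]
eef_rot: [-1.571, -0.001, -1.764]
contact_force: [-1.2, -4.0, -0.5]
gripper_width: 0.0429
```

```bash
cat >> h.py <<'E'
def look(k,by=-.12,z=.03):
    go(-.008,-.183,.021)
    d=manip.get_image("scene"); u,v=map(int,proj(d,[*b2w(-.008,by),z]))
    cv2.imwrite(f"pics/s{k}.png",cv2.resize(d["img"][v-90:v+90,u-120:u+120,::-1],None,fx=3,fy=3,interpolation=cv2.INTER_CUBIC))
E
python3 -c "
from h import *
look(4)"
```

```text
t 9.1 board xy [-0.0074 -0.1831] z 0.0366 yaw -1.764 rot [-1.571e+00 -1.000e-03 -1.764e+00] F [-1.2 -4.  -0.5] w 0.0429 tip 0.014
offset cm [-0.02  1.56 -0.06] turn 0.001
```

View pics/s4.png

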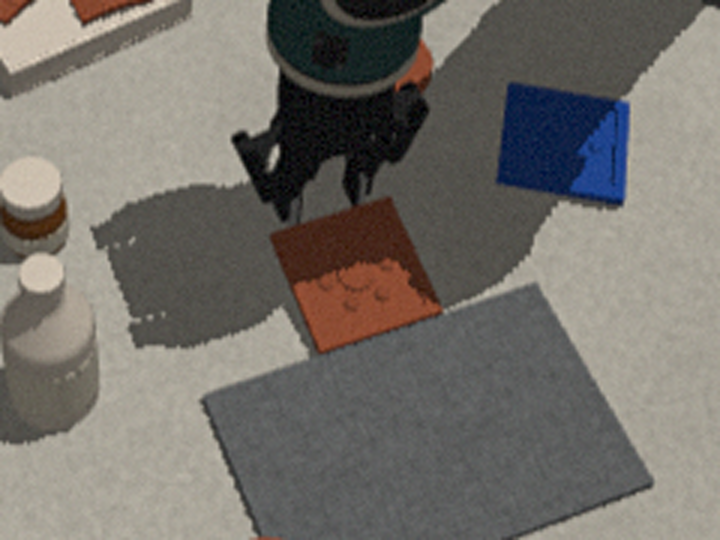

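Still pressing with 4 N; the tile's rear edge (crop 330,220) is rising with the tips and its front edge is on the board's edge. I'll continue, adding a little press.

jog_arm --pt "-0.1 -0.3 0" --pt "-0.18 -0.62 0" --pt "-0.28 -0.93 0" --pt "-0.38 -1.23 0" --pt "-0.49 -1.53 0" --pt "-0.61 -1.82 0" --yaw '[0,0,0,0,0,0]'

```text
time_s: 9.9
tool_pos: [0.5237, 0.0777, 0.0548]
eef_rot: [-1.571, -0.001, -1.764]
contact_force: [-1.1, -5.0, 2.5]
gripper_width: 0.0427
```

```bash
python3 -c "
from h import *
look(5)"
```

```text
t 9.9 board xy [-0.0073 -0.177 ] z 0.0548 yaw -1.764 rot [-1.571e+00 -1.000e-03 -1.764e+00] F [-1.1 -5.   2.5] w 0.0427 tip 0.014
offset cm [ 0.6   3.38 -0.07] turn 0.001
```

View pics/s5.png

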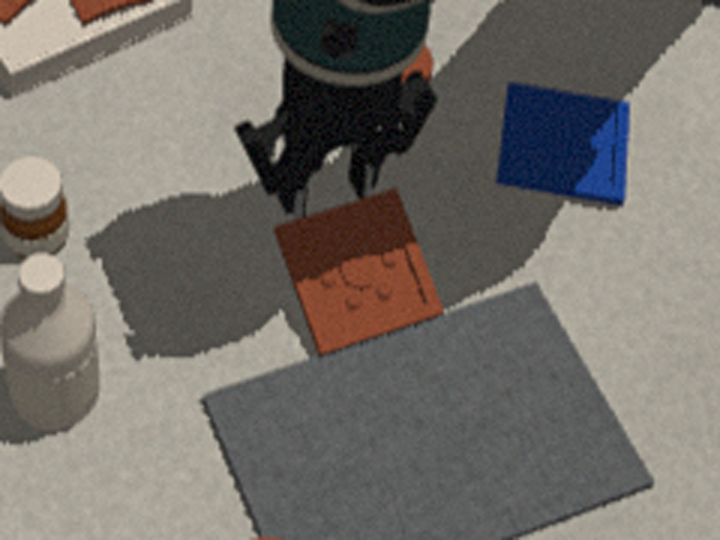

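Rising well (about 22°, 5.5 N). Continuing.

jog_arm --pt "-0.15 -0.31 0" --pt "-0.31 -0.63 0" --pt "-0.46 -0.92 0" --pt "-0.61 -1.19 0" --pt "-0.78 -1.46 0" --pt "-0.95 -1.73 0" --yaw '[0,0,0,0,0,0]'

```text
time_s: 10.7
tool_pos: [0.5256, 0.0877, 0.0722]
eef_rot: [-1.571, -0.0, -1.764]
contact_force: [-1.1, -4.3, 1.9]
gripper_width: 0.0429
```

```bash
python3 -c "
from h import *
go(0,0,0)"
```

```text
t 10.7 board xy [-0.0073 -0.1669] z 0.0722 yaw -1.764 rot [-1.571 -0.    -1.764] F [-1.1 -4.3  1.9] w 0.0429 tip 0.014
offset cm [-16.69   7.21   0.75] turn 0.001
```

jog_arm --pt "-0.2 -0.24 0" --pt "-0.39 -0.47 0" --pt "-0.6 -0.72 0" --pt "-0.81 -0.95 0" --pt "-1.02 -1.18 0" --pt "-1.24 -1.4 0" --pt "-1.48 -1.61 0" --pt "-1.72 -1.81 0" --yaw '[0,0,0,0,0,0,0,0]'

```text
time_s: 11.7
tool_pos: [0.5289, 0.1048, 0.0903]
eef_rot: [-1.571, -0.0, -1.764]
contact_force: [-1.4, -3.9, 4.5]
gripper_width: 0.0427
```

```bash
python3 -c "
from h import *
look(6)"
```

```text
t 11.7 board xy [-0.0074 -0.1495] z 0.0903 yaw -1.764 rot [-1.571 -0.    -1.764] F [-1.4 -3.9  4.5] w 0.0427 tip 0.014
offset cm [ 3.35  6.93 -0.07] turn 0.001
```

View pics/s6.png

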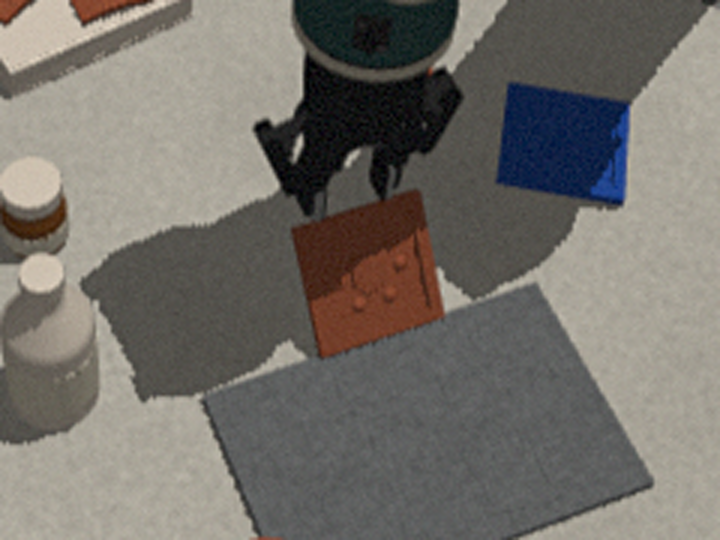

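The tile is about 50° up (top edge at crop 360,207), square on the board's edge, with 6 N directed along it. Continuing.

jog_arm --pt "-0.33 -0.25 0" --pt "-0.65 -0.48 0" --pt "-0.99 -0.7 0" --pt "-1.33 -0.91 0" --pt "-1.68 -1.1 0" --pt "-2.03 -1.28 0" --pt "-2.4 -1.44 0" --yaw '[0,0,0,0,0,0,0]'

```text
time_s: 12.62
tool_pos: [0.5336, 0.1287, 0.1049]
eef_rot: [-1.571, 0.0, -1.764]
contact_force: [-0.5, -3.5, 6.0]
gripper_width: 0.0429
```

```bash
python3 -c "
from h import *
go(0,0,0)"
```

```text
t 12.62 board xy [-0.0074 -0.1251] z 0.1049 yaw -1.764 rot [-1.571  0.    -1.764] F [-0.5 -3.5  6. ] w 0.0429 tip 0.014
offset cm [-12.5   10.49   0.75] turn 0.002
```

jog_arm --pt "-0.47 -0.17 0" --pt "-0.93 -0.31 0" --pt "-1.39 -0.44 0" --pt "-1.86 -0.54 0" --yaw '[0,0,0,0]'

```text
time_s: 13.12
tool_pos: [0.5373, 0.1472, 0.1104]
eef_rot: [-1.57, 0.001, -1.763]
contact_force: [-1.8, -2.1, 8.7]
gripper_width: 0.0422
```

```bash
python3 -c "
from h import *
look(7)"
```

```text
t 13.12 board xy [-0.0074 -0.1062] z 0.1104 yaw -1.763 rot [-1.570e+00  1.000e-03 -1.763e+00] F [-1.8 -2.1  8.7] w 0.0422 tip 0.014
offset cm [ 7.69  8.93 -0.08] turn 0.002
```

View pics/s7.png

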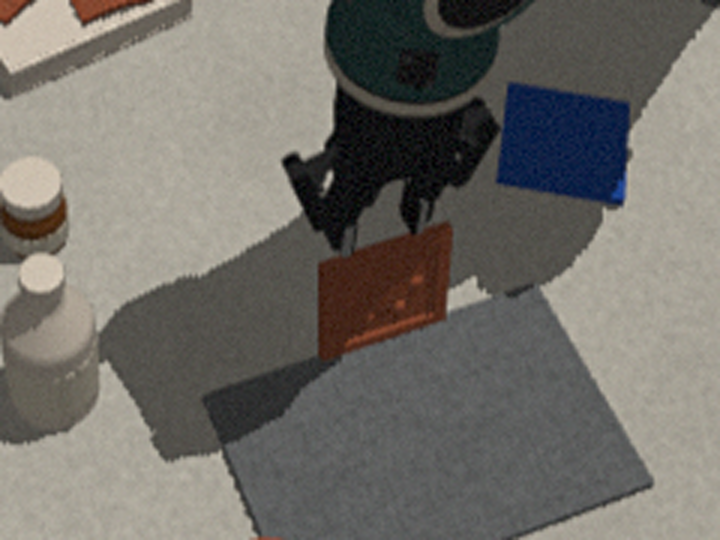

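About 78° now, still square (top edge at crop 385,242). Carrying it over the top.

jog_arm --pt "-0.5 -0.07 0" --pt "-0.9 -0.11 0" --pt "-1.3 -0.14 0" --pt "-1.7 -0.15 0" --pt "-2.1 -0.14 0" --pt "-2.6 -0.1 0" --pt "-3.2 -0.05 0" --pt "-3.2 -0.05 0" --yaw '[0,0,0,0,0,0,0,0]'

```text
time_s: 14.18
tool_pos: [0.5437, 0.1798, 0.1113]
eef_rot: [-1.57, 0.002, -1.762]
contact_force: [-1.0, 2.4, 13.7]
gripper_width: 0.0429
```

```bash
python3 -c "
from h import *
look(8,-.06)"
```

```text
t 14.18 board xy [-0.0073 -0.073 ] z 0.1113 yaw -1.762 rot [-1.57   0.002 -1.762] F [-1.   2.4 13.7] w 0.0429 tip 0.014
offset cm [11.02  9.   -0.11] turn 0.003
```

View pics/s8.png

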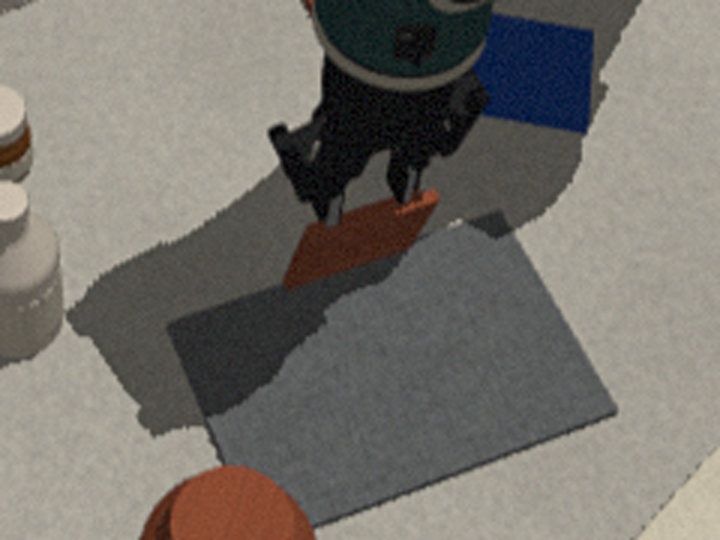

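The tile is held just past upright (top edge at crop 370,205, leaning over the board). I keep moving forward and let the arc drop away so it falls.

jog_arm --pt "-0.6 0 0" --pt "-1.2 0.05 0" --pt "-1.8 0.05 0" --pt "-2.4 0 0" --pt "-3.0 0 0" --pt "-3.0 0 0" --pt "-3.0 0 0" --yaw '[0,0,0,0,0,0,0]'

```text
time_s: 15.1
tool_pos: [0.5489, 0.207, 0.1104]
eef_rot: [-1.571, -0.0, -1.764]
contact_force: [-0.0, -0.8, 0.1]
gripper_width: 0.0428
```

```bash
python3 - <<'E'
from h import *
look(9,-.03)
for n in("top","scene"):
    d=manip.get_image(n)
    p=proj(d,[*b2w(-.008,-.035),.02]); m=red(d["img"]); r,b=rect(d,cont(m,p),.022); print(n,p.round(),w2b(r[0]).round(4),np.round(r[1],4),[w2b(q).round(3).tolist() for q in b])
E
```

```text
t 15.1 board xy [-0.0075 -0.0453] z 0.1104 yaw -1.764 rot [-1.571 -0.    -1.764] F [-0.  -0.8  0.1] w 0.0428 tip 0.014
offset cm [13.77  8.94 -0.06] turn 0.001
top [181. 227.] [-0.0105 -0.0458] [0.06   0.0887] [[-0.055, -0.076], [0.034, -0.076], [0.034, -0.016], [-0.055, -0.016]]
scene [399. 348.] [-0.0043 -0.0238] [0.0934 0.0932] [[-0.051, -0.07], [0.042, -0.07], [0.042, 0.023], [-0.051, 0.023]]
```

View pics/s9.png

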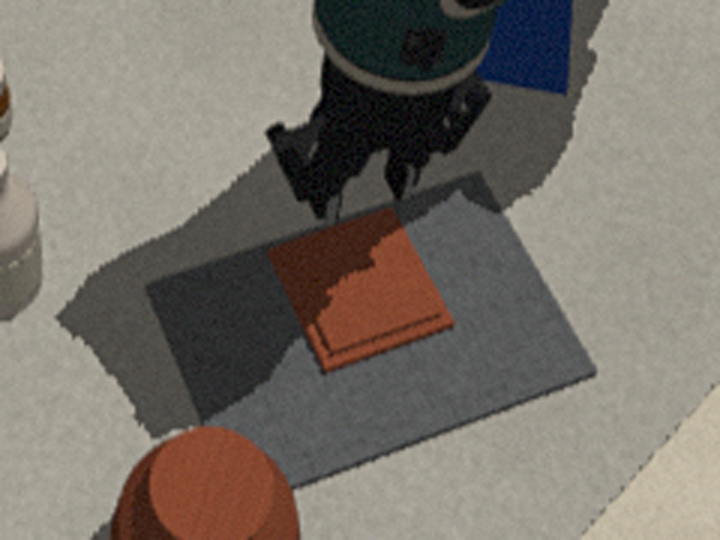

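The tile lies face down with its plain back up (crop 360,290), but its rear edge (crop 330,225) is near the board's edge. I'll go behind it and push it about 20 mm further on.

jog_arm --pt "2.5 -0.5 0" --pt "5.0 -0.5 0" --pt "7.5 -0.5 0" --pt "7.5 3 0" --pt "7.5 6 0" --pt "7.5 8.0 0" --pt "7.5 8.6 0" --pt "7.5 8.6 0" --yaw '[0,0,0,0,0,0,0,0]'

```text
time_s: 16.25
tool_pos: [0.5348, 0.1334, 0.0247]
eef_rot: [-1.571, -0.0, -1.764]
contact_force: [0.0, -0.6, 0.4]
gripper_width: 0.0425
```

```bash
python3 -c "
from h import *
go(-.007,-.067,.024)"
```

```text
t 16.25 board xy [-0.0072 -0.1202] z 0.0247 yaw -1.764 rot [-1.571 -0.    -1.764] F [ 0.  -0.6  0.4] w 0.0425 tip 0.014
offset cm [-5.32  0.07  0.02] turn 0.001
```

jog_arm --pt "-1 0.05 0" --pt "-2 0.05 0" --pt "-2.8 0.05 0" --pt "-3.5 0.05 0" --pt "-4.2 0.05 0" --pt "-4.8 0.05 0" --pt "-5.3 0.05 0" --pt "-5.3 0.05 0" --yaw '[0,0,0,0,0,0,0,0]'

```text
time_s: 17.25
tool_pos: [0.5447, 0.1861, 0.0238]
eef_rot: [-1.571, 0.0, -1.763]
contact_force: [0.9, -0.2, -0.5]
gripper_width: 0.0429
```

jog_arm --pt "2.0 0 0" --pt "4.5 0 0" --pt "4.5 -5 0" --pt "4.5 -10 0" --pt "8 -15 0" --pt "13 -18 0" --pt "18 -18 0" --pt "18 -18 0" --yaw '[0,0,0,0,0,0,0,0]'

```text
time_s: 18.25
tool_pos: [0.509, 0.0044, 0.2044]
eef_rot: [-1.57, 0.001, -1.77]
contact_force: [1.0, 1.1, -0.3]
gripper_width: 0.043
```

```bash
python3 - <<'E'
from h import *
look(10,-.0)
for n in("top","scene"):
    d=manip.get_image(n)
    for z in(.016,.022):
        p=proj(d,[*b2w(-.008,-.01),.02]); m=red(d["img"]); r,b=rect(d,cont(m,p),z); print(n,z,w2b(r[0]).round(4),np.round(r[1],4),[w2b(q).round(3).tolist() for q in b])
    r,b=rect(d,cont(red(d["img"]),proj(d,[.4,-.019,.012])),.012); print("med",np.round(r[0],4))
E
```

```text
t 18.25 board xy [-0.0076 -0.2518] z 0.2044 yaw -1.77 rot [-1.57e+00  1.00e-03 -1.77e+00] F [ 1.   1.1 -0.3] w 0.043 tip 0.014
offset cm [-6.87 18.34 -0.09] turn -0.005
top 0.016 [-0.0095 -0.0083] [0.0864 0.0901] [[-0.055, -0.051], [0.036, -0.051], [0.036, 0.035], [-0.055, 0.035]]
top 0.022 [-0.0096 -0.0101] [0.0859 0.0896] [[-0.054, -0.053], [0.035, -0.053], [0.035, 0.033], [-0.054, 0.033]]
med [ 0.3927 -0.0392]
scene 0.016 [-0.0065 -0.0076] [0.0935 0.0934] [[-0.053, -0.055], [0.04, -0.054], [0.04, 0.039], [-0.053, 0.039]]
scene 0.022 [-0.0045 -0.0052] [0.0929 0.0928] [[-0.051, -0.052], [0.042, -0.051], [0.042, 0.041], [-0.051, 0.041]]
med [ 0.4011 -0.0167]
```

View pics/s10.png

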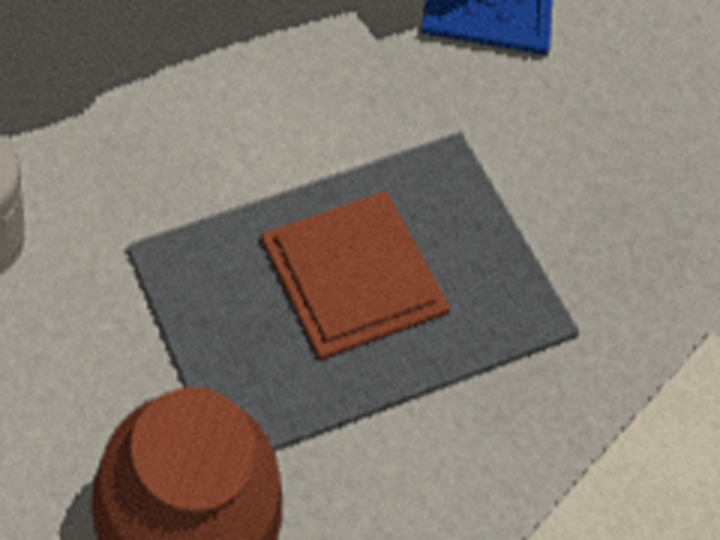

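The tile lies flat on its face well inside the board (crop 355,275). Both views put its corners at least 25 mm inside the long edges and far from the short ones. In the scene view the medallion hasn't moved; its top-view reading is off because the arm now covers part of it. Handing in.

```bash
python3 -c "
from plant import manip
print(manip.finish_job())"
```

```text
the job is handed in; nothing more can be done
None
```

I flipped the tile face down onto the board and handed the job in after about 18 s of robot time. `finish_job` gives no verdict, so I can't say how it was judged.

- **What I did:** With the jaws half open, I pushed the tile square against the board's edge. I then carried its rear edge up and over in an arc, mostly with 4–9 N of press (about 14 N just past upright), and it fell face down. It landed close to the board's near edge, so I went behind it, pushed it about 20 mm further on, and backed the arm away.
- **Tile position:** Both cameras put its centre within about 10 mm of the board's centre. Its corners are roughly 25 mm or more inside the long edges and at least 70 mm inside the short ones. The plain back is up and the tile looks flat; I didn't measure its tilt.
- **Robot:** It is clear of everything, with about 1 N or less on the tool, which is sensor noise.
- **Bystanders:** I measured only the medallion afterwards. The scene camera has it within 1 mm of its start. The top camera's reading was about 18 mm off, which I put down to the arm covering part of it in that view. The other bystanders were not re-measured, but the arm's path stayed clear of them.
- **Bench touch:** While feeling for the bench early on, the fingertips pressed it with about 39–41 N. That is well under the 120 N wrist limit, and the 40 N limit applies to the arm and gripper body, which touched nothing that I saw.

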